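# Sound a blind post socket with a depth rod and pick the post that fits its depth

## Robot

A 6-joint arm with a two-finger parallel gripper is mounted at the origin on the work surface; the furniture and walls round the work are solid. World frame = base frame: x ahead of the robot, y to its left, z up, the work surface at z = 0. Lengths are in m, angles in rad, forces in N, time in s.
With the tool pointing down it reaches from about 0.275 to 0.725 m from the base axis. Payload 5.6 kg.
Tool frame: the origin (TCP) lies midway between the tips of the shut fingers; the grasp point (between the pads) lies hold_point_z behind it (hold_point_z is the distance from the TCP to the grasp point, in m); z points along the fingers, y is the line along which they close (so a half turn about z gives the same grasp; the last joint's range is limited). The gripper opens to 85 mm and grips with 20 to 120 N. Pads are 22 mm wide; open, the fingers measure 114 mm over their backs; the gripper's body (76 mm by 85 mm) begins 54 mm behind the grasp point. The pads swing forward as they close: fully open they stand 13 mm farther back than shut.
Start: joints at [-1.027, 0.255, 0.108, 0, -1.424, -0.285], TCP at [0.141, -0.532, 0.231] pointing down, gripper open.
Joint ranges: [-2.95, 2.95], [-1.21, 1.97], [-1.09, 1.5], [-2.87, 1.71], [-2.94, -0.07], [-3.05, 3.05]. Speed limits (rad/s): [2.57, 2.57, 3.14, 3.14, 3.14, 3.14].

## Interface

Orientations are given as a unit quaternion [w, x, y, z].
In Python, from station import state, read_camera, finish_job, cut_out, spot_point, hold_point_z gives the robot as it stands. The module is installed in compiled form; this text tells all that it offers.
- The arm moves only by the tool carry_out, never from a script. Its argument "series" is text: rows parted by semicolons, each of 7 numbers parted by spaces: the shift along the tool's x, y, z in cm, then the turn, a rotation vector about the tool's x, y, z in rad, then the opening, from -1 (shut) to 1 (fully open). A call has 1 to 12 rows; each row shifts and turns the commanded pose from where the row before left it, along the tool's axes as they then stand; what a row does not reach is not made up. A row lasts 1/12 s, in which the tool goes at most 41.7 mm and 7.16 degrees, less where a joint would pass 70% of its speed; a pose out of reach is approached as far as the arm can. A call is refused whole if a number of a shift passes 4.17 or a number of a turn 0.125, either way. A call with a gripper value outside its range is refused whole. The fingers move at their own pace and stop on an object; "force" is the grip in N (left out, the last holds). Time passes only in rows, so rows that do not move let the fingers close. It gives the time, the measured TCP pose, the force, the opening and the grip force at its end, in the units of the state.
- state(): the state, without advancing time (a new reading comes with each control period).
- read_camera(name): name is "side" or "top" or "wrist"; returns a dict with "img" (400x640x3 uint8, red, green, blue), "range_z" (400x640 float32, m along the optical axis (not along the pixel's ray), 0 where there is no reading), "intrinsics" (3x3 intrinsics, pixels), "k1" (the pictures are not rectified: a ray, as slopes to the right and down, at radius r is drawn at 1 + k1 r^2 times it, then the intrinsics apply), "extrinsics" (4x4, takes a point from world to camera coordinates); the wrist camera has in their place "tool_from_camera" (4x4, takes a point from camera to tool coordinates, whose origin is the TCP and whose axes are the flange's). Camera axes: x right, y up, looking along -z (the intrinsics and any distortion apply to the point x, -y, -z); pixel columns grow to the right and rows downward; lengths in m; the calibration is good to about 2 mm. A picture is of the moment at which its call begins: read the wrist's pose just before it.
- finish_job(): hands the job in; it is judged then, once.
Trained networks look in the newest picture that a camera, given by its name, has taken for a name from the list of things; names that differ only in an ending like _2 or _b are one class to them, and where a whole thing is asked for, a point or a joint stands for the part that bears it (a point fixed in the world has none). Each returns a list of dicts, best first, with "score" (0 to 1); they miss things now and then, are a little off and sometimes report something else, mostly with a low value. They report only what shows in the picture. A call takes as long as a camera call. They do not tell look-alikes from the thing itself.
- cut_out(query, camera): "mask" (400x640 bool, what is visible of it).
- spot_point(query, camera): "xyz" ([x, y, z] in m, in world coordinates, good to about 4 mm: a listed point, or the origin of a listed thing).
The state is a dict: "time": time; "qpos": joint angles; "qvel": joint speeds; "joint_efforts": joint torques, N m; "ee_pos": TCP position; "orientation": TCP orientation; "force": force on the tool from outside, world axes, zero at the start; "torque": the same for the moment, N m; "grip_width": opening from 0.0 (shut) to 1.0 (fully open); "grasp_force": force on a finger pad.
Only numpy, scipy, OpenCV 4.12 (cv2) and the standard library are available. Lean on these libraries where they do the work, as an engineer would, in place of code of your own. Each camera call takes 0.05 s, during which the arm holds its last target. There are 200 camera calls.

## Task

The wooden base block has a square blind socket of unknown depth. Take the depth rod from its holder, lower it by its grip into the socket until it stands on the bottom (do not drop it in) and leave it standing there; only then choose the one of the three loose stub posts whose length equals the socket's depth and lay it flat inside the plywood tray, ready for gluing. Leave the other two posts, the glue bottle, the tape roll and the black corner sample where they are.

Things in the scene. Friction and masses are not known exactly. Their poses are not given: they have to be found in the camera images.
- base_block: fixed upright block of mid-brown wood, 80 x 110 mm, 125 mm tall, on a 100 x 130 x 12 mm foot, with a square socket in the middle of its top. Origin at the centre of its underside; x across the 80 mm side, y along the 110 mm side, z up.
- socket_mouth (a point): centre of the socket's mouth, on the block's top, 125 mm above the table; axes as the block's. The socket is 25 x 25 mm (small chamfer), vertical, with a flat bottom; it is either 60, 85 or 110 mm deep, different from run to run.
- depth_rod: the loose depth rod, 190 mm long, about 0.15 kg: round steel shaft, 16 mm in diameter, tapering over the last 7 mm to an 8 mm flat tip, with three dark rings 60, 85 and 110 mm above the tip; its top 60 mm is a round dark wooden grip, 26 mm in diameter. At the start it stands upright in its holder. Origin at the tip; z along the rod, towards the grip.
- rod_tip (a point): the centre of the rod's tip. When the rod stands in the socket, the tip is as far below the socket's mouth as the socket is deep (to about 2 mm).
- rod_grip (a point): centre of the rod's wooden grip, on its axis, 160 mm above the tip and 30 mm below the rod's top.
- rod_holder: fixed dark wooden block, 80 x 80 x 70 mm on a 100 x 100 x 10 mm foot, in whose middle the rod stands 60 mm deep in a round hole (17.5 mm): lift the rod straight up by more than 60 mm to free it. Origin at the centre of its underside.
- post_short: short stub post: a plain square bar of pale wood, 60 x 22 x 22 mm, lying flat on the table (loose, about 0.05 kg). Origin at its centre (11 mm above the table); x along its length. The three posts lie roughly side by side, parallel to the robot's x to within 0.25 rad, about 85 mm apart, in any order; only their lengths differ.
- post_middle: middle stub post: a plain square bar of pale wood, 85 x 22 x 22 mm, lying flat on the table (loose, about 0.05 kg). Origin at its centre (11 mm above the table); x along its length. The three posts lie roughly side by side, parallel to the robot's x to within 0.25 rad, about 85 mm apart, in any order; only their lengths differ.
- post_long: long stub post: a plain square bar of pale wood, 110 x 22 x 22 mm, lying flat on the table (loose, about 0.05 kg). Origin at its centre (11 mm above the table); x along its length. The three posts lie roughly side by side, parallel to the robot's x to within 0.25 rad, about 85 mm apart, in any order; only their lengths differ.
- tray: fixed shallow open plywood tray, 160 (its x) x 130 mm (its y) outside, 14 mm high, walls and floor 5 mm thick. Origin at the centre of its underside.
- sample_black_1: bystander: black L-shaped frame moulding corner sample, 62 x 62 x 18 mm, loose. Origin at the centre of its underside.
- tape_masking: bystander: roll of masking tape lying flat, 100 mm across, 36 mm high, loose. Origin at the centre of its underside.
- wood_glue: bystander: white glue bottle with an orange nozzle, standing, 39 x 61 x 192 mm, loose. Origin at the centre of its underside.
Things that resemble listed ones, but are neither listed nor needed, are in the scene too. Leave any turquoise look-alike of the tray alone.

How it is judged:
By the outcome, as a careful person would: the job done as asked, in the order asked, and still so for the second after the job is handed in, with the robot touching nothing.
It also fails if it takes over 61 s, if anything falls off the work surface, if the arm or the gripper's body presses on something with over 40 N, if the wrist force passes 120 N, or if a joint passes its speed limit or range.

## Working session

There is one attempt and no reset: what is moved stays moved. The work goes in short steps, Python scripts to look and compute and a tool call to move; the robot and the scene stay as the last step left them, time stands still between calls to the robot, and variables do not carry over. Pictures are saved under pics/ and viewed, at most 10 in all, crops included, and the job is handed in when it is done.

Besides the shell and the picture viewer there is one more tool, called after ">>>" as name(argument=value, ...) on one line, values as JSON. carry_out: Moves the arm, as the interface text tells. Its arguments: {"type":"object","properties":{"series":{"type":"string"},"force":{"type":"number"}},"required":["series"]}

```bash
mkdir -p pics
cat > h.py <<'E'
import numpy as np, cv2
from station import *
from scipy.spatial.transform import Rotation as R
def world(c,name,u,v,z=None,s=None):
    K=c["intrinsics"]; k1=c["k1"]
    p=np.array([(u-K[0,2])/K[0,0],(v-K[1,2])/K[1,1]]);q=p.copy()
    for _ in range(10): q=p/(1+k1*(q@q))
    d=z if z is not None else c["range_z"][int(v),int(u)]
    P=np.array([q[0]*d,-q[1]*d,-d])
    if "extrinsics" in c: return (np.linalg.inv(c["extrinsics"])@np.r_[P,1])[:3]
    T=(c["tool_from_camera"]@np.r_[P,1])[:3]
    o=s["orientation"]
    return R.from_quat(np.r_[o[1:],o[0]]).apply(T)+s["ee_pos"]
def cloud(c,name,m,s=None):
    v,u=np.nonzero(m&(c["range_z"]>0)); return np.array([world(c,name,a,b,None,s) for a,b in zip(u,v)])
E
python3 - <<'E'
from h import *
s=state();print(s, hold_point_z)
ims=[]
for n in ["top","side"]:
    c=read_camera(n); cv2.imwrite(f"pics/{n}0.png",c["img"][:,:,::-1])
    for q in ["base_block","socket_mouth","depth_rod","rod_grip","rod_holder","post_short","post_middle","post_long","tray","sample_black_1","tape_masking","wood_glue"]:
        print(n,q,[(np.round(d["xyz"],3).tolist(),round(d["score"],2)) for d in spot_point(q,n)][:4])
E
```

```text
{'time': 0.0, 'qpos': array([-1.02737793e+00,  2.55774144e-01,  1.06980808e-01, -5.04869964e-04,
       -1.42389882e+00, -2.84562152e-01]), 'qvel': array([-0.00176389, -0.00092826,  0.00021381, -0.0021876 , -0.00053101,
        0.00078765]), 'joint_efforts': array([-2.06311393e-04, -3.86629379e+01,  2.37935865e+01,  5.36510959e+00,
       -6.09586219e-03, -2.28058400e-05]), 'ee_pos': array([ 0.14070073, -0.53117383,  0.23036749]), 'orientation': array([-1.52725459e-04, -1.29030134e-01,  9.91640189e-01,  9.68277335e-04]), 'force': array([-0.92056862, -0.04188212, -0.76301562]), 'torque': array([0.01785709, 0.00157119, 0.00056558]), 'grasp_force': 0.0, 'grip_width': 1.0012888726821985} 0.0187
top base_block [([0.666, 0.058, -0.0], 0.82)]
top socket_mouth [([0.668, 0.058, 0.129], 0.89)]
top depth_rod [([0.488, -0.36, 0.009], 0.58)]
top rod_grip [([0.488, -0.355, 0.167], 0.52)]
top rod_holder [([0.484, -0.355, 0.002], 0.73), ([0.426, -0.057, 0.002], 0.72), ([0.484, 0.361, 0.013], 0.3)]
top post_short [([0.481, 0.36, 0.012], 0.65)]
top post_middle [([0.491, 0.192, 0.008], 0.64)]
top post_
[... 167 characters left out ...]
 tape_masking [([0.727, -0.23, -0.0], 0.59), ([0.647, 0.394, 0.001], 0.41), ([0.491, 0.283, 0.01], 0.37)]
top wood_glue [([0.783, -0.015, 0.005], 0.56)]
side base_block [([0.666, 0.058, 0.001], 0.75)]
side socket_mouth [([0.664, 0.056, 0.125], 0.89)]
side depth_rod [([0.491, 0.198, 0.012], 0.32)]
side rod_grip [([0.487, -0.354, 0.168], 0.96)]
side rod_holder [([0.484, -0.355, 0.001], 0.77)]
side post_short []
side post_middle [([0.492, 0.198, 0.011], 0.6)]
side post_long []
side tray [([0.42, -0.063, 0.0], 0.79), ([0.292, -0.338, -0.0], 0.61), ([0.669, 0.055, 0.123], 0.2)]
side sample_black_1 []
side tape_masking [([0.725, -0.234, 0.001], 0.95)]
side wood_glue [([0.78, -0.015, -0.002], 0.9)]
```

View pics/top0.png

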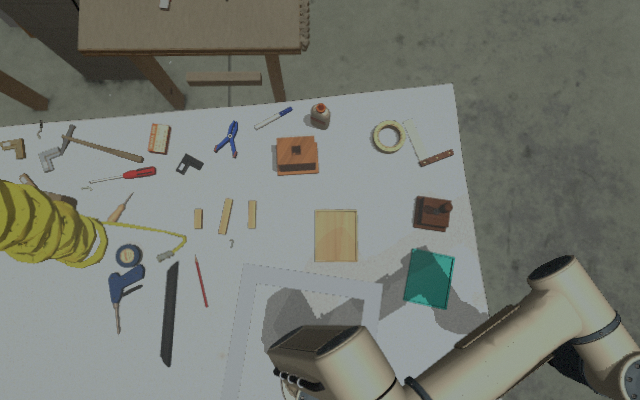

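View pics/side0.png

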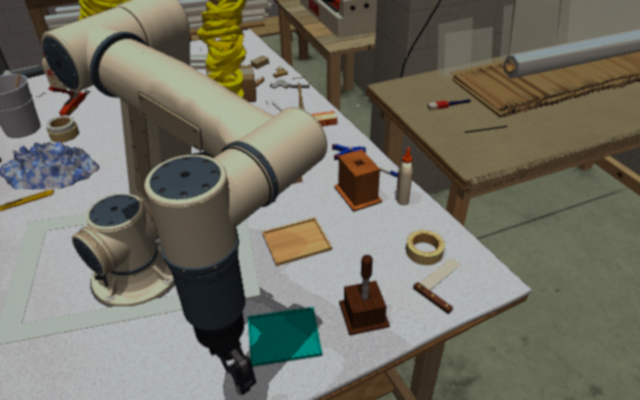

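The top view shows the rod in its holder at pixel (440,208), the block at (297,152) and the plywood tray at (335,235). The turquoise look-alike is at (428,278). The posts are short (198,218), long (226,216) and middle (252,214). The side view agrees: the rod is at (366,275) and the block at (358,178). I'll move above the rod.

>>> carry_out(series="0 0 -1 0 0 0.086 1;0 0 -1 0 0 0.086 1;0 0 -1 0 0 0.086 1;-3 1.5 -0.5 0 0 0 1;-3.5 1.8 -0.5 0 0 0 1;-3.5 1.8 0 0 0 0 1;-3.5 1.8 0 0 0 0 1;-3.5 1.8 0 0 0 0 1;-3.5 1.8 0 0 0 0 1;-3.5 1.8 0 0 0 0 1;-3.5 1.8 0 0 0 0 1;-3.5 1.8 0 0 0 0 1")

```text
time: 2.3
ee_pos: [0.4522, -0.3712, 0.2715]
orientation: [0.0, -0.0, 1.0, -0.0]
force: [1.0, -0.9, 0.6]
grip_width: 0.999
grasp_force: 0.0
```

>>> carry_out(series="-2 1 0 0 0 0 1;-1.2 0.7 0 0 0 0 1;0 0 0 0 0 0 1;0 0 0 0 0 0 1")

```text
time: 2.63
ee_pos: [0.4827, -0.3553, 0.2711]
orientation: [-0.0, -0.001, 1.0, 0.0]
force: [1.0, 1.0, -0.7]
grip_width: 0.998
grasp_force: 0.0
```

Run:
```python
from h import *
s=state();print(s["time"],s["ee_pos"],s["orientation"])
c=read_camera("wrist"); cv2.imwrite("pics/w1.png",c["img"][:,:,::-1])
print(c["tool_from_camera"].round(3))
for q in ["rod_grip","rod_holder"]: print(q,[(np.round(d["xyz"],4).tolist(),round(d["score"],2)) for d in spot_point(q,"wrist")][:3])
m=cut_out("depth_rod","wrist")
if m:
  P=cloud(c,"wrist",m[0]["mask"],s);T=P[P[:,2]>P[:,2].max()-.02];t=P[np.abs(P[:,2]-np.median(P[:,2]))<9]
  print(m[0]["score"],len(P),P.min(0),P.max(0),np.percentile(P[:,2],[5,50,95]))
  hi=np.percentile(P[:,2],98);T=P[P[:,2]>hi-.006];print(hi,len(T),T.mean(0),(T.min(0)+T.max(0))/2)
```

```text
2.6333 [ 0.48267711 -0.35531137  0.27105123] [-3.25278594e-04 -7.98906080e-04  9.99999628e-01  7.49375536e-06]
[[ 0.001  0.959  0.283  0.074]
 [ 1.    -0.    -0.001  0.001]
 [-0.001  0.283 -0.959 -0.143]
 [ 0.     0.     0.     1.   ]]
rod_grip [([0.48, -0.3566, 0.1667], 0.76)]
rod_holder [([0.4791, -0.3522, 0.0035], 0.76)]
0.7 1200 [ 0.4706116  -0.37828955 -0.00151211] [ 0.57349848 -0.32918324  0.20194782] [0.07087287 0.19605275 0.20093976]
0.20125358229539017 628 [ 0.48211332 -0.35352966  0.1994289 ] [ 0.48315083 -0.35334806  0.19861408]
```

>>> carry_out(series="0 0.15 3 0 0 0 1;0 0 3 0 0 0 1;0 0 3 0 0 0 1;0 0 2 0 0 0 1;0 0 0.9 0 0 0 1;0 0 0 0 0 0 1;0 0 0 0 0 0 -1;0 0 0 0 0 0 -1;0 0 0 0 0 0 -1;0 0 0 0 0 0 -1;0 0 0 0 0 0 -1;0 0 0 0 0 0 -1", force=60)

```text
time: 3.83
ee_pos: [0.4831, -0.3542, 0.1533]
orientation: [0.001, -0.001, 1.0, -0.001]
force: [-0.2, -0.3, 2.6]
grip_width: 0.286
grasp_force: 58.6
```

>>> carry_out(series="0 0 0 0 0 0 -1;0 0 0 0 0 0 -1;0 0 -1 0 0 0 -1;0 0 -1 0 0 0 -1;0 0 -1 0 0 0 -1;0 0 -1 0 0 0 -1;0 0 -1 0 0 0 -1;0 0 -1 0 0 0 -1;0 0 0 0 0 0 -1")

```text
time: 4.58
ee_pos: [0.4833, -0.3544, 0.2152]
orientation: [0.002, -0.0, 1.0, -0.001]
force: [0.4, -0.8, -1.9]
grip_width: 0.289
grasp_force: 59.5
```

>>> carry_out(series="0 0 -3 0 0 0 -1;0 0 -3 0 0 0 -1;0 0 -3 0 0 0 -1;-1 3 0 0 0 0 -1;-1 3.5 0 0 0 0 -1;-1 3.5 0 0 0 0 -1;-1 3.5 0 0 0 0 -1;-1 3.5 0 0 0 0 -1;-1 3.5 0 0 0 0 -1;-1 3.5 0 0 0 0 -1;-1 3.5 0 0 0 0 -1;-1 3.5 0 0 0 0 -1")

```text
time: 5.58
ee_pos: [0.5721, -0.0419, 0.3021]
orientation: [-0.0, -0.0, 1.0, 0.0]
force: [1.1, -0.5, -1.5]
grip_width: 0.289
grasp_force: 59.6
```

>>> carry_out(series="-1 3.5 0 0 0 0 -1;-1 3.2 0 0 0 0 -1;-1 2.5 0 0 0 0 -1;0 1 0 0 0 0 -1;0 0 0 0 0 0 -1;0 0 0 0 0 0 -1;0 0 0 0 0 0 -1")

```text
time: 6.17
ee_pos: [0.602, 0.0573, 0.3024]
orientation: [-0.0, -0.0, 1.0, -0.0]
force: [-0.1, -0.5, -1.3]
grip_width: 0.289
grasp_force: 59.7
```

Run:
```python
from h import *
s=state();print(s["time"],s["ee_pos"],s["orientation"])
for n in ["wrist","side","top"]:
  c=read_camera(n); cv2.imwrite(f"pics/{n}2.png",c["img"][:,:,::-1])
  for q in ["socket_mouth","rod_tip","rod_grip"]: print(n,q,[(np.round(d["xyz"],4).tolist(),round(d["score"],2)) for d in spot_point(q,n)][:3])
  if n!="side":
    m=cut_out("base_block",n)
    if m:
      P=cloud(c,n,m[0]["mask"],s);P=P[np.abs(P[:,2]-.125)<.006]
      if len(P)>20: print(len(P),np.median(P[:,2]),cv2.minAreaRect(P[:,:2].astype(np.float32)*1000))
```

```text
6.1667 [0.60198502 0.05731782 0.30244655] [-9.00697883e-05 -8.55903171e-05  9.99999981e-01 -1.47710499e-04]
wrist socket_mouth [([0.664, 0.0565, 0.1232], 0.75)]
wrist rod_tip [([0.6073, 0.0582, 0.1565], 0.85), ([0.7255, -0.2334, 0.0023], 0.64)]
wrist rod_grip [([0.5971, 0.0577, 0.3139], 0.94)]
2535 0.12526159911358264 ((654.10693359375, 57.59828567504883), (59.613739013671875, 110.36803436279297), 1.9767781496047974)
side socket_mouth [([0.6671, 0.0549, 0.1245], 0.81)]
side rod_tip [([0.6072, 0.0563, 0.1581], 0.74)]
side rod_grip [([0.605, 0.0585, 0.3176], 0.88)]
top socket_mouth [([0.6718, 0.0577, 0.1287], 0.94)]
top rod_tip [([0.6018, 0.0539, 0.1516], 0.38)]
top rod_grip [([0.6041, 0.0587, 0.3156], 0.44)]
125 0.12493380850155789 ((663.8950805664062, 56.353336334228516), (78.57709503173828, 108.59363555908203), 3.458467483520508)
```

View pics/wrist2.png

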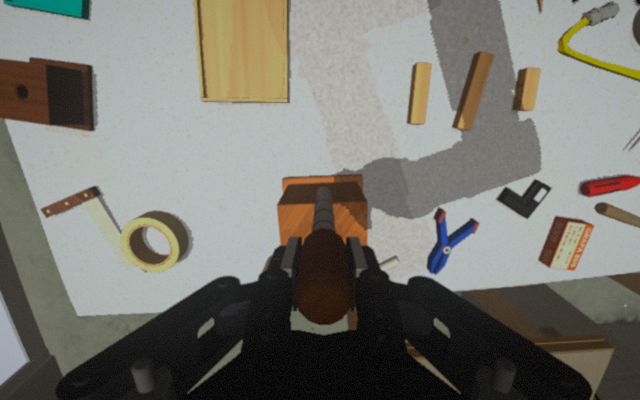

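The block top spans columns 278–368, the rod tip is in front of it near (322,190), and the grip hides the socket. I'll check the rod's tilt next.

Run:
```python
from h import *
from scipy.optimize import least_squares
s=state()
for n in ["wrist","side"]:
  c=read_camera(n); m=cut_out("depth_rod",n)
  if not m: print(n,"none");continue
  P=cloud(c,n,m[0]["mask"],s)
  P=P[(np.hypot(P[:,0]-.604,P[:,1]-.057)<.025)&(P[:,2]>.165)&(P[:,2]<.34)]
  S=P[P[:,2]<.283]; 
  def f(p,S=S):
    w=S[:,2]-.22
    return np.hypot(S[:,0]-p[0]-p[2]*w,S[:,1]-p[1]-p[3]*w)-.008
  r=least_squares(f,[.604,.057,0,0],loss="soft_l1",f_scale=.001)
  print(n,len(S),r.x.round(4),"tip",r.x[:2]+r.x[2:]*(.16-.22),np.abs(r.fun).mean(), P[:,2].min(),P[:,2].max())
```

```text
wrist 737 [ 0.6028  0.0593 -0.0032 -0.0007] tip [0.60294158 0.05930131] 0.00017606721837551653 0.16964975666308818 0.3399946982899454
side 209 [ 0.6054  0.0582 -0.0093 -0.0085] tip [0.60596641 0.05871706] 0.0015665785565854215 0.16534079692076942 0.3392217696649179
```

>>> carry_out(series="-2 -0.2 0 0 0 0 -1;-2 0 0 0 0 0 -1;-1.5 0 0 0 0 0 -1;-0.65 0 0 0 0 0 -1;0 0 0 0 0 0 -1;0 0 1 0 0 0 -1;0 0 1 0 0 0 -1;0 0 1 0 0 0 -1;0 0 0 0 0 0 -1")

```text
time: 7.82
ee_pos: [0.6625, 0.0564, 0.2703]
orientation: [-0.002, -0.001, 1.0, -0.0]
force: [0.8, 0.4, -2.8]
grip_width: 0.289
grasp_force: 59.6
```

>>> carry_out(series="0 0 0.3 0 0 0 -1;0 0 0.3 0 0 0 -1;0 0 0.3 0 0 0 -1;0 0 0.3 0 0 0 -1;0 0 0.3 0 0 0 -1;0 0 0 0 0 0 -1")

```text
time: 8.32
ee_pos: [0.6636, 0.0563, 0.2566]
orientation: [-0.001, -0.0, 1.0, -0.0]
force: [0.3, -0.7, -1.3]
grip_width: 0.29
grasp_force: 59.7
```

>>> carry_out(series="0 0 0.5 0 0 0 -1;0 0 0.5 0 0 0 -1;0 0 0.5 0 0 0 -1;0 0 0.5 0 0 0 -1;0 0 0.5 0 0 0 -1;0 0 0.5 0 0 0 -1;0 0 0.5 0 0 0 -1;0 0 0.5 0 0 0 -1;0 0 0 0 0 0 -1")

```text
time: 9.07
ee_pos: [0.6633, 0.0563, 0.2158]
orientation: [-0.001, -0.0, 1.0, -0.0]
force: [0.3, 0.0, -1.5]
grip_width: 0.291
grasp_force: 59.7
```

>>> carry_out(series="0 0 0.2 0 0 0 -1;0 0 0.2 0 0 0 -1;0 0 0.2 0 0 0 -1;0 0 0.2 0 0 0 -1;0 0 0.2 0 0 0 -1;0 0 0.2 0 0 0 -1")

```text
time: 9.57
ee_pos: [0.6638, 0.0563, 0.2052]
orientation: [0.0, -0.0, 1.0, 0.0]
force: [-1.0, 0.2, -1.4]
grip_width: 0.289
grasp_force: 59.7
```

>>> carry_out(series="0 0 0.15 0 0 0 -1;0 0 0.15 0 0 0 -1;0 0 0.15 0 0 0 -1;0 0 0.15 0 0 0 -1;0 0 0 0 0 0 -1")

```text
time: 9.98
ee_pos: [0.6637, 0.0563, 0.1989]
orientation: [-0.0, -0.0, 1.0, -0.0]
force: [-0.5, -0.5, -0.9]
grip_width: 0.29
grasp_force: 59.7
```

>>> carry_out(series="0 0 0.4 0 0 0 -1;0 0 0.4 0 0 0 -1;0 0 0.3 0 0 0 -1;0 0 0 0 0 0 -1")

```text
time: 10.32
ee_pos: [0.6633, 0.0562, 0.1871]
orientation: [-0.001, -0.0, 1.0, -0.0]
force: [0.1, 0.7, -1.6]
grip_width: 0.291
grasp_force: 59.7
```

>>> carry_out(series="0 0 0.15 0 0 0 -1;0 0 0.15 0 0 0 -1;0 0 0.15 0 0 0 -1;0 0 0.15 0 0 0 -1;0 0 0 0 0 0 -1")

```text
time: 10.73
ee_pos: [0.6641, 0.0562, 0.1833]
orientation: [0.001, -0.0, 1.0, -0.0]
force: [-1.2, 1.0, 3.4]
grip_width: 0.285
grasp_force: 60.2
```

>>> carry_out(series="0 0 0.15 0 0 0 -1;0 0 0.15 0 0 0 -1;0 0 0 0 0 0 -1")

```text
time: 10.98
ee_pos: [0.6648, 0.0561, 0.1831]
orientation: [0.003, -0.001, 1.0, -0.0]
force: [-3.2, 1.1, 12.4]
grip_width: 0.288
grasp_force: 61.2
```

Contact came at TCP z 0.183, so the tip is at about 0.041. The depth is therefore 85 mm, which calls for the middle post. I'll ease off, release and rise.

>>> carry_out(series="0 0 -0.3 0 0 0 -1;0 0 0 0 0 0 -1;0 0 0 0 0 0 -0.3;0 0 0 0 0 0 0;0 0 0 0 0 0 0.5;0 0 0 0 0 0 1;0 0 0 0 0 0 1;0 0 0 0 0 0 1;0 0 0 0 0 0 1", force=20)

```text
time: 11.73
ee_pos: [0.6638, 0.0562, 0.1822]
orientation: [-0.0, -0.0, 1.0, -0.0]
force: [-0.3, -0.0, -0.8]
grip_width: 0.998
grasp_force: 0.0
```

>>> carry_out(series="0 0 -1 0 0 0 1;0 0 -2 0 0 0 1;0 0 -2 0 0 0 1;0 0 -2 0 0 0 1;0 0 -2 0 0 0 1;0 0 -2 0 0 0 1;2 1 0 0 0 0 1;3 2 0 0 0 0 1;3 2 0 0 0 0 1;0 0 0 0 0 0 1;0 0 0 0 0 0 1")

```text
time: 12.65
ee_pos: [0.5827, 0.1069, 0.2942]
orientation: [0.001, -0.002, 1.0, 0.0]
force: [-0.2, 0.1, 0.3]
grip_width: 0.999
grasp_force: 0.0
```

Run:
```python
from h import *
s=state();print(s["time"],s["ee_pos"],s["force"])
c=read_camera("side"); cv2.imwrite("pics/s3.png",cv2.resize(c["img"][60:260,250:500,::-1],None,fx=3,fy=3))
for q in ["rod_grip","rod_tip","socket_mouth"]:print(q,[(np.round(d["xyz"],4).tolist(),round(d["score"],2)) for d in spot_point(q,"side")][:3])
c=read_camera("wrist")
for q in ["post_middle","post_long","post_short","rod_grip","tray"]:
  print(q,[(np.round(d["xyz"],4).tolist(),round(d["score"],2)) for d in spot_point(q,"wrist")][:4])
for q in ["post_middle","post_long","post_short","tray"]:
  for m in cut_out(q,"wrist")[:3]:
    P=cloud(c,"wrist",m["mask"],s)
    if q!="tray":P=P[P[:,2]>.015]
    if len(P)>20: print(q,m["score"],len(P),np.median(P[:,2]),cv2.minAreaRect(P[:,:2].astype(np.float32)*1000))
```

```text
12.65 [0.58266923 0.10694423 0.29420721] [-0.21644616  0.06696878  0.2611464 ]
rod_grip [([0.677, 0.0573, 0.1989], 0.72)]
rod_tip []
socket_mouth [([0.666, 0.0568, 0.1279], 0.85), ([0.488, 0.282, 0.009], 0.61)]
post_middle [([0.4875, 0.2008, 0.01], 0.77)]
post_long [([0.4844, 0.2787, 0.0068], 0.56)]
post_short [([0.4811, 0.3626, 0.0102], 0.71)]
rod_grip [([0.6717, 0.0599, 0.1995], 0.88), ([0.6655, 0.0528, 0.0023], 0.24)]
tray [([0.4243, -0.064, 0.0033], 0.58), ([0.4832, -0.3535, 0.0005], 0.31)]
post_middle 0.66 1007 0.024223779531711398 ((489.92022705078125, 199.787353515625), (22.688690185546875, 85.68439483642578), 88.74176025390625)
post_long 0.83 1306 0.024192822893179894 ((485.467529296875, 280.5679626464844), (23.346656799316406, 109.32461547851562), 78.598388671875)
post_long 0.63 6657 0.12684525265162508 ((662.2811889648438, 60.34670639038086), (93.09578704833984, 125.19316864013672), 3.141134262084961)
post_short 0.96 725 0.024201193724054215 ((478.39385986328125, 363.8931579589844), (23.051183700561523, 58.35633087158203), 89.22615051269531)
tray 0.95 10504 0.006994570084216306 ((424.7486877441406, -61.144081115722656), (139.20956420898438, 153.93536376953125), 88.67335510253906)
tray 0.66 1603 0.00668639136594229 ((347.8178405761719, -330.3669738769531), (97.37733459472656, 46.40597915649414), 77.28330993652344)
```

View pics/s3.png

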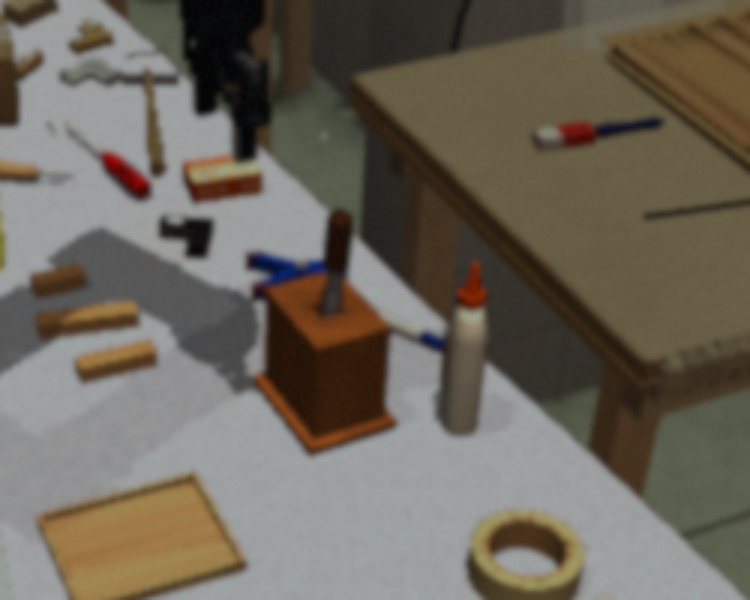

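The rod stands in the socket, leaning slightly on the wall, with its grip at about (338,245) in the crop. The neighbours are untouched. Next is the middle post.

>>> carry_out(series="3 3 0 0 0 0 0.2;3 3 2 0 0 0 0.2;2 2 3 0 0 0 0.2;1.3 1.2 3 0 0 0 0.2;0 0 3 0 0 0 0.2;0 0 3 0 0 0 0.2;0 0 3 0 0 0 0.2;0 0 3 0 0 0 0.2;0 0 2 0 0 0 0.2;0 0 0 0 0 0 0.2;0 0 0 0 0 0 0.2")

```text
time: 14.27
ee_pos: [0.4944, 0.1939, 0.0744]
orientation: [-0.001, -0.001, 1.0, -0.001]
force: [1.1, -0.0, 1.5]
grip_width: 0.603
grasp_force: 0.0
```

Run:
```python
from h import *
s=state();print(s["time"],s["ee_pos"],s["grip_width"])
c=read_camera("wrist"); cv2.imwrite("pics/w4.png",c["img"][:,:,::-1])
for m in cut_out("post_middle","wrist")[:2]:
    P=cloud(c,"wrist",m["mask"],s);P=P[P[:,2]>.015]
    if len(P)>20: print(m["score"],len(P),np.median(P[:,2]),cv2.minAreaRect(P[:,:2].astype(np.float32)*1000))
```

```text
14.2667 [0.49439899 0.1938647  0.0743573 ] 0.6025251960456208
0.66 3130 0.022262934688284133 ((491.16815185546875, 199.15887451171875), (22.03228187561035, 85.085693359375), 88.16815948486328)
```

View pics/w4.png

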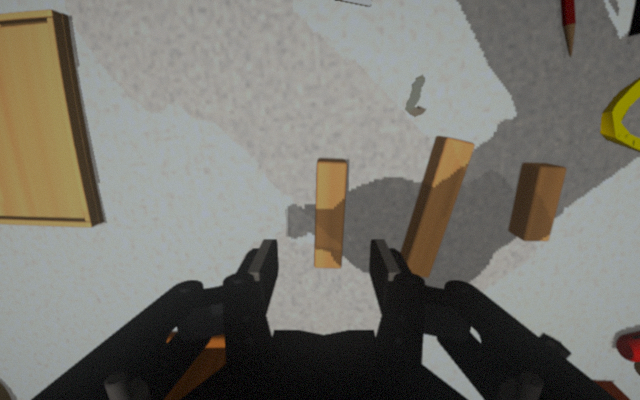

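The post lies at (332,213) between the fingers, slightly right of centre. The long post is clear of the right finger.

>>> carry_out(series="0.3 0.4 0 0 0 0.03 0.2;0 0 2 0 0 0 0.2;0 0 2 0 0 0 0.2;0 0 1.5 0 0 0 0.2;0 0 1 0 0 0 0.2;0 0 0.4 0 0 0 0.2;0 0 0 0 0 0 0.2", force=40)

```text
time: 14.95
ee_pos: [0.492, 0.1984, 0.0059]
orientation: [0.0, 0.015, 1.0, 0.0]
force: [0.2, -0.9, -1.0]
grip_width: 0.598
grasp_force: 0.0
```

>>> carry_out(series="0 0 0 0 0 0 -1;0 0 0 0 0 0 -1;0 0 0 0 0 0 -1;0 0 0 0 0 0 -1;0 0 0 0 0 0 -1;0 0 0 0 0 0 -1")

```text
time: 15.45
ee_pos: [0.4926, 0.1988, 0.0069]
orientation: [0.001, 0.014, 1.0, 0.001]
force: [-1.1, 0.2, 6.2]
grip_width: 0.248
grasp_force: 39.9
```

>>> carry_out(series="0 0 -1 0 0 0 -1;0 0 -2 0 0 0 -1;0 0 -3 0 0 0 -1;0 0 -2 0 0 0 -1;0 0 0 0 0 0 -1")

```text
time: 15.87
ee_pos: [0.4942, 0.1996, 0.0908]
orientation: [0.004, 0.014, 1.0, 0.002]
force: [0.7, 0.1, -0.4]
grip_width: 0.249
grasp_force: 39.2
```

>>> carry_out(series="0.7 -2.5 0 0 0 0 -1;0.7 -3 0 0 0 0 -1;0.7 -3 0 0 0 0 -1;0.7 -3 0 0 0 0 -1;0.7 -3 0 0 0 0 -1;0.7 -3 0 0 0 0 -1;0.7 -3 0 0 0 0 -1;0.7 -2.5 0 0 0 0 -1;0.7 -2 0 0 0 0 -1;0.6 -1.2 0 0 0 0 -1;0 0 0 0 0 0 -1;0 0 0 0 0 0 -1")

```text
time: 16.87
ee_pos: [0.4147, -0.062, 0.0857]
orientation: [0.0, 0.015, 1.0, 0.0]
force: [-0.4, -0.7, -1.1]
grip_width: 0.245
grasp_force: 39.3
```

Run:
```python
from h import *
s=state();print(s["time"],s["ee_pos"],s["grip_width"])
c=read_camera("wrist"); cv2.imwrite("pics/w5.png",c["img"][:,:,::-1])
for m in cut_out("post_middle","wrist")[:1]:
    P=cloud(c,"wrist",m["mask"],s)
    if len(P)>20: print(m["score"],len(P),np.percentile(P[:,2],[5,50,95]),P.min(0),P.max(0))
print([(d["xyz"],d["score"]) for d in spot_point("tray","wrist")][:3])
```

```text
16.8667 [ 0.41465029 -0.0620205   0.08572105] 0.2454079211410335
0.97 6434 [0.09853424 0.10114346 0.10216523] [ 3.70688002e-01 -8.01493188e-02 -3.29979772e-04] [ 0.54089338 -0.04169669  0.10539129]
[]
```

View pics/w5.png

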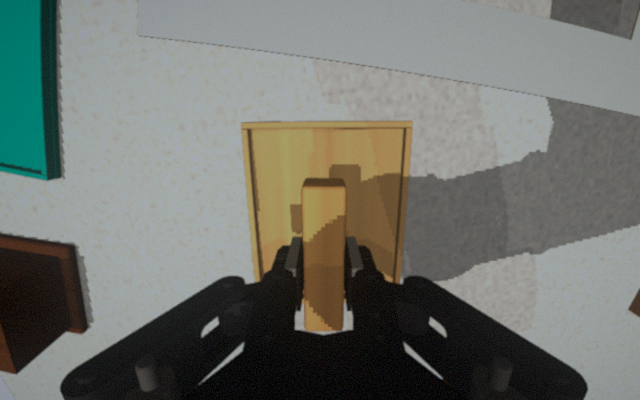

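The post is held level over the plywood tray, which spans columns 242–412. I'll lower it.

>>> carry_out(series="-1 0 1.5 0 0 0 -1;0 0 2 0 0 0 -1;0 0 2 0 0 0 -1;0 0 1 0 0 0 -1;0 0 0.4 0 0 0 -1;0 0 0 0 0 0 -1")

```text
time: 17.52
ee_pos: [0.4246, -0.0615, 0.0157]
orientation: [-0.001, 0.014, 1.0, -0.0]
force: [0.6, 0.0, -0.8]
grip_width: 0.247
grasp_force: 39.3
```

>>> carry_out(series="0 0 0.15 0 0 0 -1;0 0 0.15 0 0 0 -1;0 0 0 0 0 0 -1")

```text
time: 17.77
ee_pos: [0.4255, -0.0617, 0.014]
orientation: [0.001, 0.014, 1.0, 0.0]
force: [-1.1, 0.3, -0.9]
grip_width: 0.247
grasp_force: 39.3
```

>>> carry_out(series="0 0 0.15 0 0 0 -1;0 0 0.1 0 0 0 -1;0 0 0 0 0 0 -1")

```text
time: 18.02
ee_pos: [0.4254, -0.0619, 0.0118]
orientation: [0.001, 0.014, 1.0, 0.0]
force: [-2.2, 1.5, 6.6]
grip_width: 0.249
grasp_force: 40.2
```

Contact with the tray floor. I'll release, rise and check.

>>> carry_out(series="0 0 0 0 0 0 -0.4;0 0 0 0 0 0 0;0 0 0 0 0 0 0.2;0 0 0 0 0 0 0.2;0 0 0 0 0 0 0.2;0 0 -1 0 0 0 0.2;0 0 -2 0 0 0 0.2;0 0 -3 0 0 0 0.2;0 0 -3 0 0 0 0.2;0 0 -3 0 0 0 0.2;0 0 -3 0 0 0 0.2;0 0 0 0 0 0 0.2")

```text
time: 19.02
ee_pos: [0.4285, -0.0621, 0.167]
orientation: [0.005, 0.014, 1.0, -0.0]
force: [1.9, -0.4, 0.2]
grip_width: 0.601
grasp_force: 0.0
```

Run:
```python
from h import *
s=state();print(s["time"],s["ee_pos"],s["force"])
w=read_camera("wrist"); c=read_camera("side")
cv2.imwrite("pics/f.png",cv2.resize(np.vstack([w["img"],c["img"]])[:,:,::-1],(480,600)))
print([(d["xyz"],d["score"]) for d in spot_point("rod_grip","side")][:2])
for m in cut_out("post_middle","wrist")[:1]:
    P=cloud(w,"wrist",m["mask"],s);P=P[P[:,2]>.015]
    if len(P)>20: print(m["score"],np.median(P[:,2]),cv2.minAreaRect(P[:,:2].astype(np.float32)*1000))
```

```text
19.0167 [ 0.42845285 -0.06212788  0.16698508] [ 1.93928917 -0.4080159   0.21079511]
[([0.4194, -0.0654, 0.0011], 0.56), ([0.6777, 0.0571, 0.1993], 0.52)]
0.6 0.027269328590359382 ((423.5945129394531, -60.57716751098633), (21.78491973876953, 84.47447967529297), 88.76109313964844)
```

View pics/f.png

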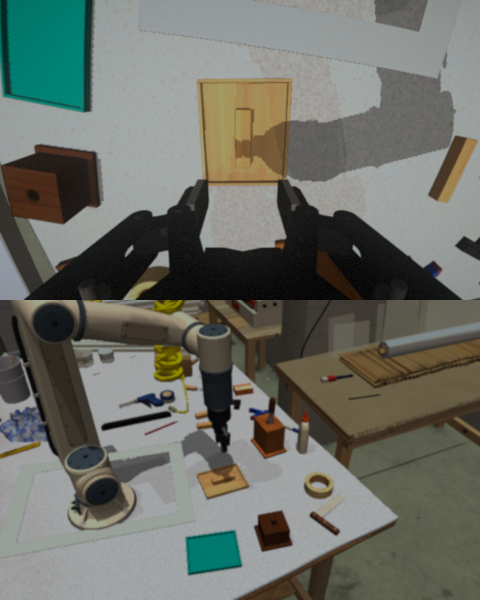

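The post lies flat in the plywood tray at (243,138) in the upper picture, and the rod still stands in the block, with its grip measured at z 0.199. The gripper is clear of everything.

```bash
python3 -c "
from station import *
print(finish_job())"
```

```text
the job is handed in; nothing more can be done
None
```

The socket measured 85 mm deep: the rod was lowered to the bottom and left standing there, the middle (85 mm) post was then laid flat in the plywood tray, and the job was handed in at about 19 s; no verdict came back.

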